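Two job trays for the lasting bench

ROBOT

A 7-joint arm with a two-finger parallel gripper is mounted at the origin on the work surface. World frame = base frame: x ahead of the robot, y to its left, z up, the work surface at z = 0. Lengths are in m, angles in degrees, forces in N, time in s.
With the tool pointing down it reaches from about 0.425 to 0.95 m from the base axis. Payload 4.7 kg.
Tool frame: the origin (TCP) lies between the finger pads; the fingertips stand ahead of it and the grasp point (between the pads) lies 8 mm behind it (r.tips_ahead is the z of the fingertips in the tool frame, in m); z points along the fingers, y is the line along which they close (so a half turn about z gives the same grasp; the last joint's range is limited). The gripper opens to 85 mm and grips with 20 to 120 N. Pads are 22 mm wide; open, the fingers measure 114 mm over their backs; the gripper's body (76 mm by 85 mm) begins 54 mm behind the grasp point. The pads swing forward as they close: fully open they stand 13 mm farther back than shut.
Start: joints at [72.313, 26.849, -2.785, 87.806, 1.381, 65.374, -4.715], TCP at [0.186, -0.649, 0.242] pointing down, gripper open.
Joint ranges: [-148.3, 148.3], [-19.14, 114.17], [-79.39, 73.82], [5.75, 140.21], [-59.74, 239.74], [12.07, 113.84], [-152.46, 152.46]. Speed limits (degrees/s): [147.25, 147.25, 180, 180, 180, 180, 180].

INTERFACE

Orientations are given as [roll, pitch, yaw] about the fixed x, y, z axes, in that order (R = Rz(yaw) Ry(pitch) Rx(roll)).
In Python, from workcell import r gives the robot as it stands. The module is installed in compiled form; this text tells all that it offers.
- The arm moves only by the tool send_rows, never from a script. Its argument "moves" is one flat list of numbers, 5 for each row, row after row: the shift along the tool's x, y, z in cm, then the turn about the tool's z in rad, then the closure, from 0 (fully open) to 1 (shut). A call has 1 to 20 rows; each row is the pose to reach, as a shift and turn from the pose commanded when the call began, along the tool's axes at that moment; what a row does not reach only later rows make up. A row lasts 1/8 s, in which the tool goes at most 62.5 mm and 10.7 degrees, less where a joint would pass 70% of its speed; a pose out of reach is approached as far as the arm can. A call with a gripper value outside its range is refused whole. The fingers move at their own pace and stop on an object; "squeeze" is the grip in N (left out, the last holds). Time passes only in rows, so rows that repeat a pose let the fingers close. It gives the time, the measured TCP pose, the force, the opening and the grip force at its end, in the units of the state.
- r.observe(): the state, without advancing time (a new reading comes with each control period).
- r.read_camera(name): name is "scene" or "top" or "wrist"; returns the picture (420x560x3 uint8, red, green, blue); there is no depth.
- r.calibration(name): a dict with "mtx" (3x3 intrinsics, pixels), "dist" ([k1, k2, p1, p2, k3] as OpenCV has them; the pictures are not rectified), "rvec" (rotation vector, rad) and "tvec" (3), from world to camera coordinates, as OpenCV has them; the wrist camera has in their place "T_tool_cam" (4x4, takes a point from camera to tool coordinates, whose origin is the TCP and whose axes are the flange's). Camera axes: x right, y down, z forward; pixel columns grow to the right and rows downward; lengths in m; the calibration is good to about 2 mm. A picture is of the moment at which its call begins: read the wrist's pose just before it. calibration takes no time and is no camera call.
- r.hand_in(): hands the job in; it is judged then, once.
The state is a dict: "time": time; "joint_positions": joint angles; "joint_vel": joint speeds; "effort": joint torques, N m; "tcp_pos": TCP position; "tool_rot": TCP orientation; "wrist_force": force on the tool from outside, world axes, zero at the start; "moment": the same for the moment, N m; "finger_gap": finger opening in m; "grasp_force": force on a finger pad.
Only numpy, scipy, OpenCV 4.12 (cv2) and the standard library are available. Lean on these libraries where they do the work, as an engineer would, in place of code of your own. Each camera call takes 0.05 s, during which the arm holds its last target. There are 200 camera calls.

TASK

Make up the two job trays from the stock on the bench. The orange tray gets the green last, the brass tack tin and the red spool; the blue tray gets the wooden last and the amber glue jar. Lasts go in the long compartments, sole down and either way round, small things upright in the square compartments, one to a compartment and in either one; leave the yellow spool where it stands.

Things in the scene. Friction and masses are not known exactly. Their poses are not given: they have to be found in the camera images.
- orange_tray: Shallow orange plastic tray. 158 x 158 mm outside, fixed to the bench. Floor 4 mm thick, walls 4 mm thick, tops 16 mm above the bench. In its frame: one long compartment, 150 (x) by 76 (y) mm inside, centre x 0, y +37 mm; two square ones, 73 (x) by 70 (y) mm inside, centres x +38.5 and -38.5, y -40 mm. Origin: centre of its underside, on the bench; z up; any yaw.
- blue_tray: Shallow blue plastic tray. 158 x 158 mm outside, fixed to the bench. Floor 4 mm thick, walls 4 mm thick, tops 16 mm above the bench. In its frame: one long compartment, 150 (x) by 76 (y) mm inside, centre x 0, y +37 mm; two square ones, 73 (x) by 70 (y) mm inside, centres x +38.5 and -38.5, y -40 mm. Origin: centre of its underside, on the bench; z up; any yaw.
- green_last: Green plastic child's shoe last (foot form) standing sole down on a pale insole board: 118 mm long along x (toe at +x), 45 wide, 64 high, 0.16 kg. Its ankle block, 28 mm wide with flat upright sides across y, spans x -45 to +10, z 34 to 64 mm: grip it there across y, at about x -15. Origin: centre of its underside, midway from heel to toe; z up.
- wood_last: Brown wooden child's shoe last (foot form) standing sole down on a pale insole board: 118 mm long along x (toe at +x), 45 wide, 64 high, 0.16 kg. Its ankle block, 28 mm wide with flat upright sides across y, spans x -45 to +10, z 34 to 64 mm: grip it there across y, at about x -15. Origin: centre of its underside, midway from heel to toe; z up.
- tack_tin: Round closed brass tin, upright, 46 mm across, 52 mm high, about 0.12 kg. Origin: centre of its underside; z up.
- red_spool: Upright spool of red thread with thin white rings, 40 mm across, 60 mm high, about 0.07 kg, gripped like a plain cylinder. Origin: centre of its underside; z up.
- glue_jar: Round closed jar of amber glass with a black lid, upright, 44 mm across, 64 mm high, about 0.13 kg (a plain cylinder to the gripper). Origin: centre of its underside; z up.
- yellow_spool: Upright spool of yellow thread with thin white rings, 40 mm across, 60 mm high, standing among the stock. Belongs to no kit; leave it alone. Two black rubber heels, 14 mm high, also lie among the stock. Origin: centre of its underside; z up.

How it is judged:
By the outcome, as a careful person would: the job done as asked, in the order asked, and still so for the second after the job is handed in, with the robot touching nothing.
It also fails if it takes over 144 s, if anything falls off the work surface, if the arm or the gripper's body presses on something with over 40 N, if the wrist force passes 120 N, or if a joint passes its speed limit or range.

## Working session

There is one attempt and no reset: what is moved stays moved. The work goes in short steps, Python scripts to look and compute and a tool call to move; the robot and the scene stay as the last step left them, time stands still between calls to the robot, and variables do not carry over. Pictures are saved under pics/ and viewed, at most 14 in all, crops included, and the job is handed in when it is done.

Besides the shell and the picture viewer there is one more tool, called after "Emit:" by a JSON object that holds its "name" and its "arguments", one argument or row to a line. send_rows: Moves the arm, as the interface text tells. Its arguments: {"type":"object","properties":{"moves":{"type":"array","items":{"type":"number"}},"squeeze":{"type":"number"}},"required":["moves"]}

```bash
mkdir -p pics
python3 - <<'E'
from workcell import r
import cv2
for n in("top","scene"):
    im=r.read_camera(n); cv2.imwrite(f"pics/{n}0.png",cv2.resize(im[:,:,::-1],(800,600),interpolation=cv2.INTER_CUBIC))
    c=r.calibration(n); print(n,c)
print(r.calibration("wrist"),r.tips_ahead); print(r.observe())
E
```

```text
top {'mtx': array([[412.56561027,   0.        , 280.5743878 ],
       [  0.        , 412.56561027, 211.28120454],
       [  0.        ,   0.        ,   1.        ]]), 'dist': array([0.02250156, 0.        , 0.        , 0.        , 0.        ]), 'rvec': array([ 2.18381079, -2.15244844,  0.11391459]), 'tvec': array([-0.02837364,  0.57845098,  0.83674034])}
scene {'mtx': array([[408.49049797,   0.        , 287.45587776],
       [  0.        , 408.49049797, 210.37611649],
       [  0.        ,   0.        ,   1.        ]]), 'dist': array([0.0400342, 0.       , 0.       , 0.       , 0.       ]), 'rvec': array([ 1.74502298,  1.55382241, -0.75155396]), 'tvec': array([-0.05637909, -0.30963864,  1.43015607])}
{'mtx': array([[347.95501105,   0.        , 275.61711119],
       [  0.        , 347.95501105, 213.38308447],
       [  0.        ,   0.        ,   1.        ]]), 'dist': array([-0.04535148,  0.        ,  0.        ,  0.        ,  0.        ]), 'T_tool_cam': array([[-6.85611841e-04, -9.52081129e-01, -3.05844819e-01,
         7.76203551e-02],
       [ 9.99999732e-01, -5.73873832e-04, -4.55
[... 227 characters left out ...]
1, 'joint_positions': array([72.31318438, 26.89442787, -2.78609722, 87.86729355,  1.38188627,
       65.3735694 , -4.71465239]), 'joint_vel': array([ 0.01245399, -0.00121522,  0.00605292, -0.08360231,  0.05593287,
        0.01222878,  0.065895  ]), 'effort': array([-2.25417821e-04, -5.11519217e+01, -4.74149804e-02, -2.38390481e+01,
        1.07376170e-02,  4.40690827e-03,  5.93422911e-06]), 'tcp_pos': array([ 0.18629531, -0.64826154,  0.24134286]), 'tool_rot': array([-1.79898373e+02,  3.62595230e-03,  1.60354805e+01]), 'wrist_force': array([ 0.29501238,  0.14872646, -0.41621775]), 'moment': array([-0.0026545 , -0.02063889,  0.03742762]), 'grasp_force': 0.0, 'finger_gap': 0.08505086972773866}
```

View pics/top0.png

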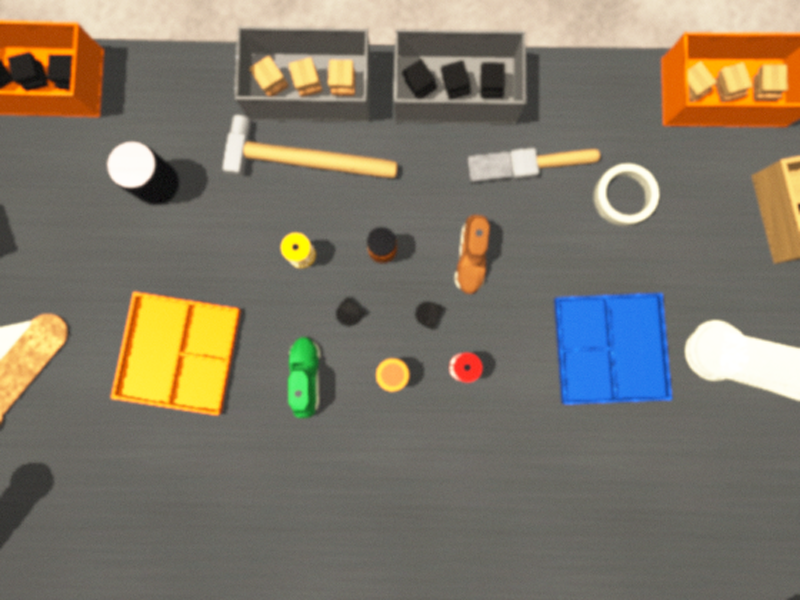

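View pics/scene0.png

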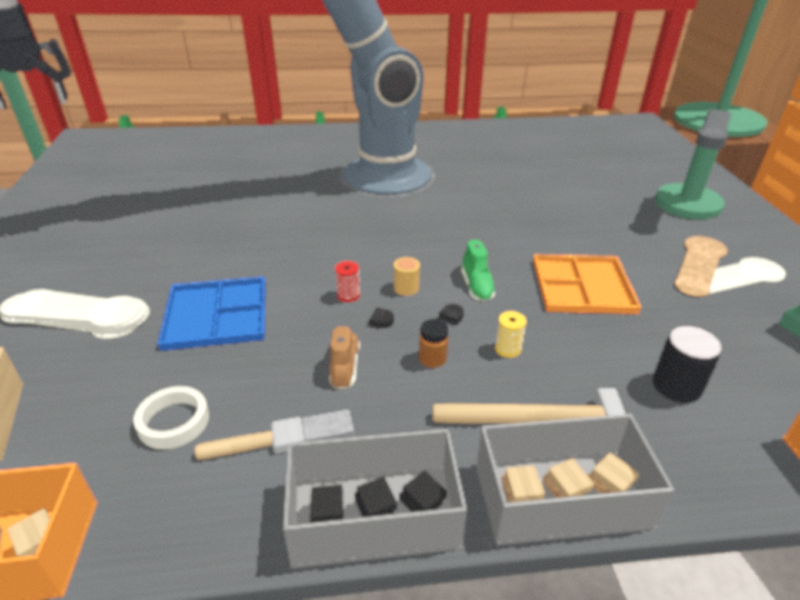

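The top view shows the orange tray at left (corners 134,293 / 240,307 / 220,413 / 111,400; long compartment on its left). The blue tray is at right (555,296 / 662,293 / 672,400 / 564,404; long side right). The green last's ankle is at (298,394) with its toe up, and the wood last's ankle is at (479,233) with its toe down. Tops: tin (392,374), red (467,367), jar (381,241), yellow (295,246). The scene view agrees.

```bash
cat > h.py <<'E'
from workcell import r
import numpy as np, cv2
from scipy.spatial.transform import Rotation as Ro
def ext(n,st=None):
    c=r.calibration(n)
    if n!="wrist":
        R=cv2.Rodrigues(c["rvec"])[0]; return c,R.T,-R.T@c["tvec"]
    st=st or r.observe(); Rt=Ro.from_euler("xyz",st["tool_rot"],degrees=True).as_matrix(); T=c["T_tool_cam"]
    return c,Rt@T[:3,:3],st["tcp_pos"]+Rt@T[:3,3]
def px(n,uv,z,st=None,s=0.7):
    c,R,o=ext(n,st); uv=(np.array(uv,float).reshape(-1,1,2)+.5)*s-.5
    p=cv2.undistortPoints(uv,c["mtx"],c["dist"]).reshape(-1,2)
    d=np.c_[p,np.ones(len(p))]@R.T
    return o+d*((z-o[2])/d[:,2])[:,None]
def shift(target,yaw=None):
    "cm shift in tool axes to world TCP target; yaw of the tool in deg wanted -> turn rad"
    st=r.observe(); Rt=Ro.from_euler("xyz",st["tool_rot"],degrees=True).as_matrix()
    s=Rt.T@(np.array(target)-st["tcp_pos"])*100
    t=None if yaw is None else -np.radians((yaw-st["tool_rot"][2]+90)%180-90)
    return s.round(2),t,st["tool_rot"].round(2),st["tcp_pos"].round(4)
E
python3 - <<'E'
from h import *
np.set_printoptions(precision=4,suppress=True)
for n,uv in (("orange",[(134,293),(240,307),(220,413),(111,400)]),("blue",[(662,293),(555,296),(564,404),(672,400)])):
    p=px("top",uv,.016); c=p.mean(0); print(n,c,np.linalg.norm(p-np.roll(p,1,0),axis=1))
    e=(p[0]-p[1])+(p[3]-p[2]); print("long side yaw (tray +y dir)",np.degrees(np.arctan2(e[1],e[0])))
print("green ankle/toe",px("top",[(298,394)],.064),px("top",[(303,345)],.034))
print("wood",px("top",[(479,233)],.064),px("top",[(468,285)],.034))
for n,uv,z in(("red",(467,367),.06),("tin",(392,374),.052),("jar",(381,241),.064),("yel",(295,246),.06)): print(n,px("top",[uv],z))
E
```

```text
orange [0.5003 0.3104 0.016 ] [0.1594 0.1591 0.1575 0.16  ]
long side yaw (tray +y dir) 83.59207964474427
blue [ 0.5169 -0.3347  0.016 ] [0.1578 0.1592 0.1596 0.1577]
long side yaw (tray +y dir) -87.24027335857576
green ankle/toe [[0.4448 0.1212 0.064 ]] [[0.5136 0.1214 0.034 ]]
wood [[ 0.6762 -0.1301  0.064 ]] [[ 0.605 -0.118  0.034]]
red [[ 0.4854 -0.1139  0.06  ]]
tin [[ 0.474  -0.0087  0.052 ]]
jar [[0.6625 0.0099 0.064 ]]
yel [[0.6542 0.1331 0.06  ]]
```

Run:
```python
from h import *
for t in((.5,-.3,.22),(.46,.12,.2)): print(shift(t,179.9))
```

```text
(array([ 39.77, -24.8 ,   2.18]), np.float64(0.2816172617911408), array([-179.9 ,    0.  ,   16.04]), array([ 0.1863, -0.6483,  0.2413]))
(array([ 47.53, -66.27,   4.25]), np.float64(0.2816172617911408), array([-179.9 ,    0.  ,   16.04]), array([ 0.1863, -0.6483,  0.2413]))
```

Emit:
{"name": "send_rows", "arguments": {
  "moves": [5,-3,0.3,-0.17,0,10,-6,0.6,-0.34,0,15,-9,0.8,-0.51,0,20,-12,1,-0.68,0,25,-15,1.3,-0.85,0,30,-19,1.6,-1.02,0,35,-22,2,-1.19,0,39,-25,2.2,-1.36,0,40,-29,2.4,-1.53,0,41,-34,2.6,-1.7,0,42,-39,3,-1.87,0,43,-44,3.2,-2.04,0,44,-48,3.5,-2.21,0,45,-53,3.8,-2.38,0,46,-58,4,-2.55,0,47,-62,4.2,-2.7,0,47.5,-66.3,4.2,-2.86,0,47.5,-66.3,4.2,-2.86,0,47.5,-66.3,4.2,-2.86,0,47.5,-66.3,4.2,-2.86,0]
}}

```text
time: 2.6
tcp_pos: [0.4601, 0.1182, 0.2]
tool_rot: [-179.9, -0.0, 179.7]
wrist_force: [0.2, -0.6, 0.1]
finger_gap: 0.0853
grasp_force: 0.0
```

```bash
cat > look.py <<'E'
import sys
from h import *
st=r.observe(); im=r.read_camera("wrist"); np.save("st.npy",st,allow_pickle=True)
cv2.imwrite(f"pics/{sys.argv[1]}.png",cv2.resize(im[:,:,::-1],(800,600),interpolation=cv2.INTER_CUBIC))
print(st["time"],st["tcp_pos"],st["tool_rot"],st["joint_positions"].round())
E
python3 look.py g1
```

```text
2.6 [0.46010709 0.11816416 0.20003571] [-1.79949650e+02 -2.18785261e-02  1.79729890e+02] [ 26.  19. -55. 115.  19.  56.  52.]
```

View pics/g1.png

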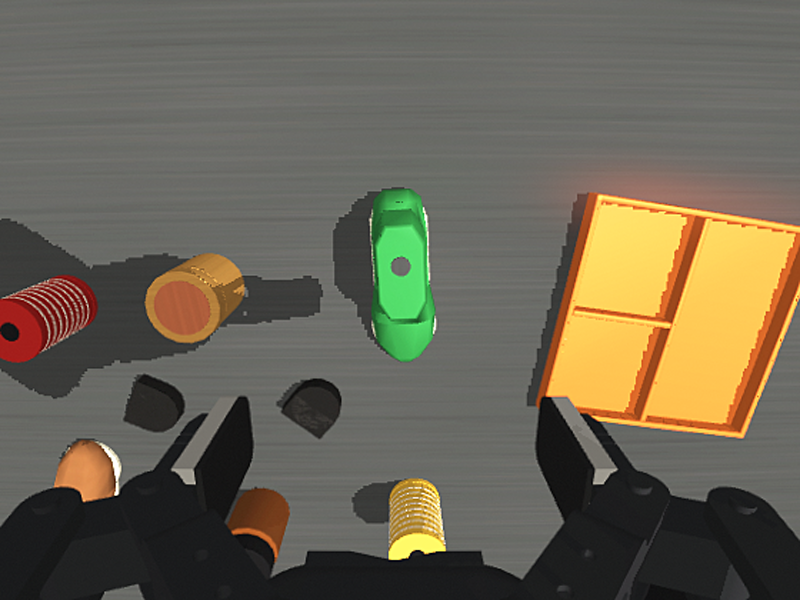

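Wrist view: the green last has its hole at (400,266), heel (398,190) and toe (404,360). The tin top is at (180,307). Orange tray corners are at (593,194), (743,437) and (541,403).

Run:
```python
from h import *
np.set_printoptions(precision=4,suppress=True)
st=np.load("st.npy",allow_pickle=True).item()
h=px("wrist",[(400,266)],.064,st)[0]; print("hole",h)
print("heel,toe",px("wrist",[(398,190),(404,360)],.015,st))
print("block edges",px("wrist",[(378,262),(428,262)],.064,st))
p=px("wrist",[(593,194),(541,403),(743,437)],.016,st); print(p,np.linalg.norm(np.diff(p,axis=0),axis=1),"c",(p[0]+p[2])/2)
e=p[1]-p[0];print("tray xaxis yaw",np.degrees(np.arctan2(e[1],e[0]))); e=p[2]-p[1];print(np.degrees(np.arctan2(e[1],e[0])))
print("tin",px("wrist",[(180,307)],.052,st)[0])
```

```text
hole [0.4445 0.1215 0.064 ]
heel,toe [[0.4073 0.1208 0.015 ]
 [0.5232 0.1247 0.015 ]]
block edges [[0.4422 0.1093 0.064 ]
 [0.4423 0.137  0.064 ]]
[[0.4099 0.2436 0.016 ]
 [0.5571 0.2232 0.016 ]
 [0.5884 0.3803 0.016 ]] [0.1487 0.1602] c [0.4991 0.312  0.016 ]
tray xaxis yaw -7.910321035424369
78.72955270048698
tin [ 0.4716 -0.0101  0.052 ]
```

Emit:
{"name": "send_rows", "arguments": {
  "moves": [1.3,0.4,5,-0.03,0,1.3,0.4,10,-0.03,0,1.3,0.4,14,-0.03,0,1.3,0.4,15.3,-0.03,0,1.3,0.4,15.3,-0.03,0,1.3,0.4,15.3,-0.03,1,1.3,0.4,15.3,-0.03,1,1.3,0.4,15.3,-0.03,1,1.3,0.4,15.3,-0.03,1,1.3,0.4,15.3,-0.03,1,1.3,0.4,15.3,-0.03,1,1.3,0.4,12,-0.03,1,1.3,0.4,8,-0.03,1,1.3,0.4,5,-0.03,1,1.3,0.4,5,-0.03,1],
  "squeeze": 50
}}

```text
time: 4.53
tcp_pos: [0.4481, 0.124, 0.152]
tool_rot: [180.0, 0.3, -178.4]
wrist_force: [-0.4, 0.1, -1.8]
finger_gap: 0.0272
grasp_force: 49.9
```

Run:
```python
from h import *
c=np.array([.5,.311]);a=np.radians(-7);X=np.array([np.cos(a),np.sin(a)]);Y=np.array([-X[1],X[0]])
L=c+.037*Y; g=L-.017*X; print("long",L,"grip",g,"sq",c-.04*Y+.0385*X,c-.04*Y-.0385*X)
print(shift((*g,.15),173))
```

```text
long [0.50450917 0.34772421] grip [0.48763588 0.34979599] sq [0.53333825 0.26660618] [0.4569122  0.27599012]
(array([-4.58, 22.46,  0.23]), np.float64(0.1498322736779496), array([ 179.99,    0.26, -178.42]), array([0.4481, 0.124 , 0.152 ]))
```

Emit:
{"name": "send_rows", "arguments": {
  "moves": [-1.2,5.6,0,0.04,1,-2.4,11.5,0,0.08,1,-3.5,17,0,0.12,1,-4.6,22.4,0,0.15,1,-4.6,22.4,0,0.15,1,-4.6,22.4,4,0.15,1,-4.6,22.4,8,0.15,1,-4.6,22.4,9.5,0.15,1,-4.6,22.4,10.0,0.15,1,-4.6,22.4,10.0,0.15,1,-4.6,22.4,10.0,0.15,0,-4.6,22.4,10.0,0.15,0,-4.6,22.4,10.0,0.15,0,-4.6,22.4,8,0.15,0,-4.6,22.4,4,0.15,0,-4.6,22.4,0,0.15,0,-4.6,22.4,-3,0.15,0,-4.6,22.4,-3,0.15,0]
}}

```text
time: 6.78
tcp_pos: [0.4876, 0.3505, 0.1842]
tool_rot: [179.7, 0.3, 173.0]
wrist_force: [0.5, 0.0, -0.5]
finger_gap: 0.0852
grasp_force: 0.0
```

```bash
python3 look.py g2; python3 -c "
from h import *
print(shift((.473,-.0095,.15),173),shift((.473,-.0095,.035),173))"
```

```text
6.775 [0.48755264 0.35054202 0.18424209] [179.74131207   0.28260821 173.03163791] [ -5.  31. -48. 100.  26.  60.  21.]
(array([ -2.97, -35.8 ,   3.16]), np.float64(0.00045923999193256165), array([1.7990e+02, 1.5000e-01, 1.7303e+02]), array([0.4869, 0.3494, 0.1822])) (array([ -2.94, -35.82,  14.66]), np.float64(0.00045923999193256165), array([1.7990e+02, 1.5000e-01, 1.7303e+02]), array([0.4869, 0.3494, 0.1822]))
```

View pics/g2.png

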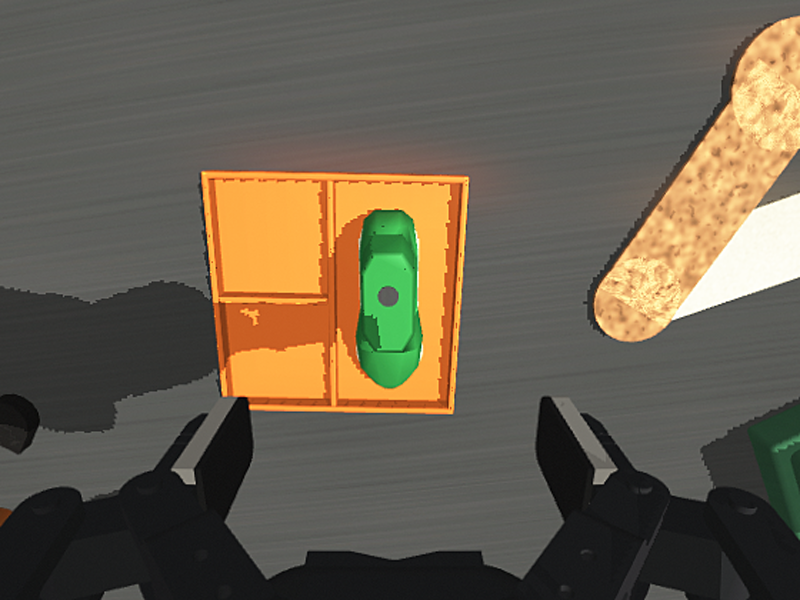

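The green last sits sole down in the long compartment, (388,296), clear of the walls. The tin is next.

Emit:
{"name": "send_rows", "arguments": {
  "moves": [-0.5,-6,0,0,0,-1,-12,0,0,0,-1.5,-18,0,0,0,-2,-24,0,0,0,-2.5,-30,0,0,0,-3,-35.8,0,0,0,-3,-35.8,3,0,0,-3,-35.8,8,0,0,-3,-35.8,12,0,0,-3,-35.8,14.9,0,0,-3,-35.8,14.9,0,0,-3,-35.8,14.9,0,1,-3,-35.8,14.9,0,1,-3,-35.8,14.9,0,1,-3,-35.8,14.9,0,1,-3,-35.8,14.9,0,1,-3,-35.8,10,0,1,-3,-35.8,5,0,1,-3,-35.8,3,0,1,-3,-35.8,3,0,1],
  "squeeze": 50
}}

```text
time: 9.32
tcp_pos: [0.4739, -0.0104, 0.1521]
tool_rot: [-180.0, 0.3, 173.0]
wrist_force: [-0.8, 0.3, -1.7]
finger_gap: 0.0446
grasp_force: 51.6
```

```bash
python3 -c "
from h import *
print(shift((.533,.267,.15),173))"
```

```text
(array([-2.48, 28.25,  0.2 ]), np.float64(-0.00035248712379323864), array([-179.95,    0.26,  172.98]), array([ 0.4739, -0.0104,  0.1521]))
```

Emit:
{"name": "send_rows", "arguments": {
  "moves": [-0.5,6,0,0,1,-1,12,0,0,1,-1.5,18,0,0,1,-2,24,0,0,1,-2.5,28.3,0,0,1,-2.5,28.3,0,0,1,-2.5,28.3,5,0,1,-2.5,28.3,9,0,1,-2.5,28.3,11,0,1,-2.5,28.3,11.4,0,1,-2.5,28.3,11.4,0,1,-2.5,28.3,11.4,0,0.25,-2.5,28.3,11.4,0,0.25,-2.5,28.3,11.4,0,0.25,-2.5,28.3,9,0,0.25,-2.5,28.3,4,0,0.25,-2.5,28.3,0,0,0.25,-2.5,28.3,-1,0,0,-2.5,28.3,-1,0,0]
}}

```text
time: 11.7
tcp_pos: [0.5321, 0.2675, 0.1604]
tool_rot: [-180.0, 0.0, 173.0]
wrist_force: [0.2, -0.9, -0.0]
finger_gap: 0.0852
grasp_force: 0.0
```

```bash
python3 look.py g3; python3 -c "
from h import *
print(shift((.485,-.114,.16),173))"
```

```text
11.7 [0.53210788 0.26752977 0.16036337] [-1.79991359e+02  4.14536645e-02  1.73010109e+02] [  3.  32. -47. 102.  27.  58.  29.]
(array([-1.000e-02, -3.839e+01, -2.000e-02]), np.float64(0.00019402045190173247), array([-1.7993e+02, -5.0000e-02,  1.7301e+02]), array([0.5316, 0.2671, 0.1593]))
```

View pics/g3.png

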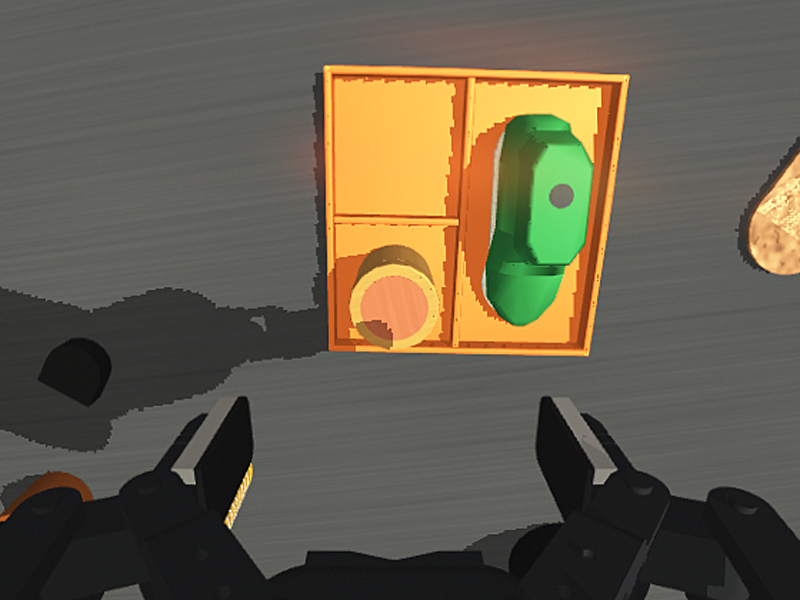

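The tin is upright in the far square, (395,300). Now the red spool.

Emit:
{"name": "send_rows", "arguments": {
  "moves": [0,-6,0,0,0,0,-12,0,0,0,0,-18,0,0,0,0,-24,0,0,0,0,-30,0,0,0,0,-35,0,0,0,0,-38.4,0,0,0,0,-38.4,0,0,0,0,-38.4,4,0,0,0,-38.4,8,0,0,0,-38.4,11,0,0,0,-38.4,11.9,0,0,0,-38.4,11.9,0,1,0,-38.4,11.9,0,1,0,-38.4,11.9,0,1,0,-38.4,11.9,0,1,0,-38.4,11.9,0,1,0,-38.4,6,0,1,0,-38.4,1,0,1,0,-38.4,1,0,1],
  "squeeze": 45
}}

```text
time: 14.25
tcp_pos: [0.488, -0.1137, 0.1541]
tool_rot: [-179.9, 0.5, 173.0]
wrist_force: [0.1, -0.0, -1.3]
finger_gap: 0.039
grasp_force: 45.9
```

```bash
python3 -c "
from h import *
print(shift((.457,.276,.15),173),r.observe()['joint_positions'])"
```

```text
(array([ 7.84, 38.3 ,  0.27]), np.float64(-0.00020495146496932661), array([-179.89,    0.48,  172.99]), array([ 0.488 , -0.1137,  0.1541])) [ 47.70081365  23.79373782 -48.98641015 114.73587381  23.26115073
  51.02448868  69.25623588]
```

Emit:
{"name": "send_rows", "arguments": {
  "moves": [1,6,0,0,1,2,12,0,0,1,3,18,0,0,1,4.5,24,0,0,1,6,30,0,0,1,7,35,0,0,1,7.6,38.3,0,0,1,7.6,38.3,0,0,1,7.6,38.3,0,0,1,7.6,38.3,5,0,1,7.6,38.3,9,0,1,7.6,38.3,10.4,0,1,7.6,38.3,10.4,0,1,7.6,38.3,10.4,0,0.25,7.6,38.3,10.4,0,0.25,7.6,38.3,10.4,0,0.25,7.6,38.3,8,0,0.25,7.6,38.3,3,0,0.25,7.6,38.3,-2,0,0.25,7.6,38.3,-2,0,0]
}}

```text
time: 16.75
tcp_pos: [0.4583, 0.2779, 0.1742]
tool_rot: [179.7, 0.4, 173.0]
wrist_force: [0.7, -0.4, -0.9]
finger_gap: 0.0799
grasp_force: 0.0
```

```bash
python3 look.py g4; python3 -c "
from h import *
print(shift((.6,0,.2),173),shift((.65,-.125,.2),90))"
```

```text
16.75 [0.45828189 0.27789432 0.17418638] [179.72905842   0.38611418 173.01007353] [  4.  26. -51. 109.  25.  56.  24.]
(array([-17.55, -25.69,  -2.79]), np.float64(-4.978346760982353e-06), array([179.91,   0.19, 173.  ]), array([0.4572, 0.2764, 0.1719])) (array([-24.03, -37.49,  -2.79]), np.float64(1.4486183008085325), array([179.91,   0.19, 173.  ]), array([0.4572, 0.2764, 0.1719]))
```

View pics/g4.png

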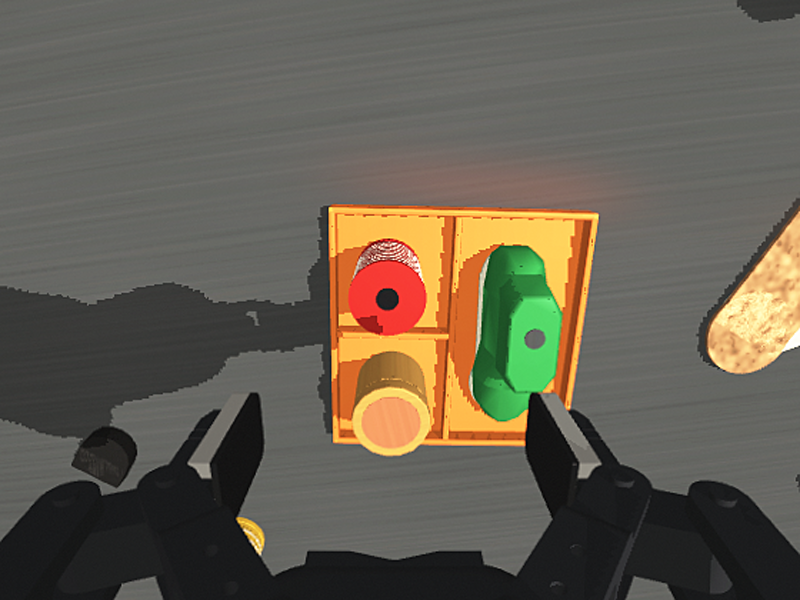

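Orange tray complete: the red spool is in the near square (387,297), with the tin and the last in place. Now over to the wooden last.

Emit:
{"name": "send_rows", "arguments": {
  "moves": [-4,-5,-1,0,0,-8,-10,-2,0.02,0,-11,-15,-2.8,0.03,0,-14,-20,-2.8,0.04,0,-17,-25,-2.8,0.05,0,-20,-30,-2.8,0.05,0,-23,-34,-2.8,0.05,0,-25,-37.4,-2.8,0.05,0,-25,-37.4,-2.8,0.05,0,-25,-37.4,-2.8,0.05,0,-25,-37.4,-2.8,0.05,0]
}}

```text
time: 18.18
tcp_pos: [0.6586, -0.1236, 0.198]
tool_rot: [180.0, -0.1, 170.3]
wrist_force: [-0.2, 0.6, -0.6]
finger_gap: 0.0855
grasp_force: 0.0
```

```bash
python3 look.py w1
```

```text
18.175 [ 0.65861597 -0.12358791  0.19796167] [ 1.79978707e+02 -5.72154048e-02  1.70330227e+02] [ 37.  36. -45.  89.  27.  66.  66.]
```

View pics/w1.png

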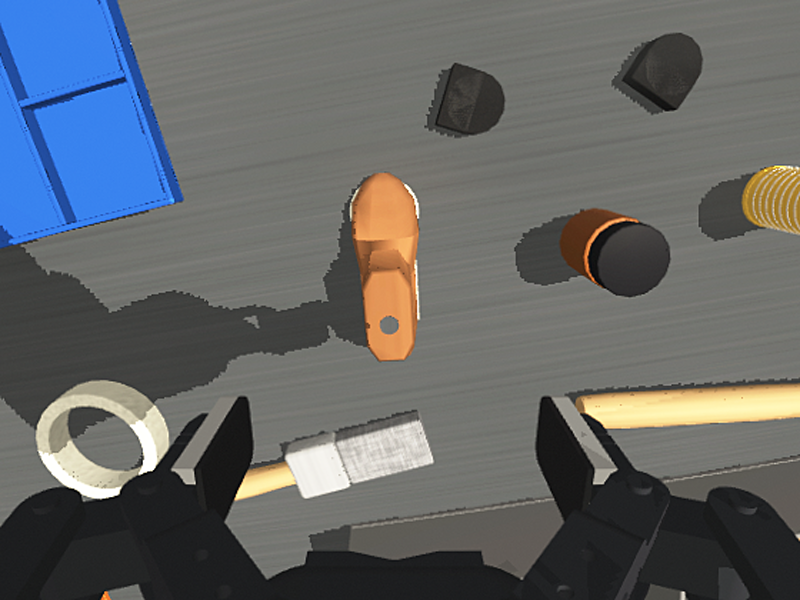

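Wrist view: the wood last has its hole at (389,325), block edges at 366 and 414, and its toe board tip at about (384,172). The jar lid centre is (633,259). One blue tray corner is at (183,202).

Run:
```python
from h import *
np.set_printoptions(precision=4,suppress=True)
st=np.load("st.npy",allow_pickle=True).item()
h=px("wrist",[(389,325)],.064,st)[0]; t=px("wrist",[(384,172)],.012,st)[0]; e=t-h
yaw=np.degrees(np.arctan2(e[1],e[0])); u=np.array([np.cos(np.radians(yaw)),np.sin(np.radians(yaw))])
print(h,t,np.linalg.norm(e[:2]),yaw,"edges mid",px("wrist",[(366,325),(414,325)],.064,st))
print("block tip end",px("wrist",[(391,360)],.064,st))
print("jar",px("wrist",[(633,259)],.064,st),"tray corner",px("wrist",[(183,202)],.016,st))
g=h[:2]+.003*u; print("grip",g,shift((*g,.047),yaw))
```

```text
[ 0.6762 -0.1295  0.064 ] [ 0.5947 -0.119   0.012 ] 0.08217896113966332 172.60486860107667 edges mid [[ 0.6739 -0.1425  0.064 ]
 [ 0.6786 -0.1155  0.064 ]]
block tip end [[ 0.6978 -0.1321  0.064 ]]
jar [[0.6608 0.0101 0.064 ]] tray corner [[ 0.5906 -0.2466  0.016 ]]
grip [ 0.6732 -0.1291] (array([-1.52, -0.29, 15.12]), np.float64(-0.03992064491655582), array([179.99,  -0.03, 170.32]), array([ 0.6588, -0.1238,  0.1982]))
```

Emit:
{"name": "send_rows", "arguments": {
  "moves": [-1.5,-0.3,5,-0.04,0,-1.5,-0.3,10,-0.04,0,-1.5,-0.3,14,-0.04,0,-1.5,-0.3,15.1,-0.04,0,-1.5,-0.3,15.1,-0.04,0,-1.5,-0.3,15.1,-0.04,1,-1.5,-0.3,15.1,-0.04,1,-1.5,-0.3,15.1,-0.04,1,-1.5,-0.3,15.1,-0.04,1,-1.5,-0.3,15.1,-0.04,1,-1.5,-0.3,15.1,-0.04,1,-1.5,-0.3,11,-0.04,1,-1.5,-0.3,7,-0.04,1,-1.5,-0.3,5,-0.04,1,-1.5,-0.3,5,-0.04,1,-1.5,-0.3,5,-0.04,1],
  "squeeze": 50
}}

```text
time: 20.23
tcp_pos: [0.6722, -0.1315, 0.1462]
tool_rot: [-180.0, -0.2, 172.4]
wrist_force: [-1.2, 0.0, -2.1]
finger_gap: 0.0273
grasp_force: 49.9
```

Run:
```python
from h import *
c=np.array([.516,-.332]);a=np.radians(-177.2);X=np.array([np.cos(a),np.sin(a)]);Y=np.array([-X[1],X[0]])
L=c+.037*Y; g=L-.018*X; print("long",L,"grip",g,"sq",c-.04*Y+.0385*X,c-.04*Y-.0385*X)
print(shift((*g,.15),182.8))
```

```text
long [ 0.51780744 -0.36895583] grip [ 0.53578595 -0.36807653] sq [ 0.47559197 -0.29392847] [ 0.55250005 -0.29016704]
(array([ 10.42, -25.25,  -0.33]), np.float64(-0.1807174802688682), array([-179.97,   -0.19,  172.45]), array([ 0.6722, -0.1315,  0.1462]))
```

Emit:
{"name": "send_rows", "arguments": {
  "moves": [2,-5,0,-0.04,1,4,-10,0,-0.08,1,6,-15,0,-0.12,1,8,-20,0,-0.16,1,10.4,-25.4,0,-0.18,1,10.4,-25.4,0,-0.18,1,10.4,-25.4,0,-0.18,1,10.4,-25.4,4,-0.18,1,10.4,-25.4,8,-0.18,1,10.4,-25.4,9.6,-0.18,1,10.4,-25.4,9.6,-0.18,1,10.4,-25.4,9.6,-0.18,0,10.4,-25.4,9.6,-0.18,0,10.4,-25.4,9.6,-0.18,0,10.4,-25.4,7,-0.18,0,10.4,-25.4,3,-0.18,0,10.4,-25.4,-1,-0.18,0,10.4,-25.4,-4,-0.18,0,10.4,-25.4,-4,-0.18,0]
}}

```text
time: 22.6
tcp_pos: [0.5385, -0.3697, 0.1913]
tool_rot: [-179.8, 0.3, -177.2]
wrist_force: [0.5, 0.3, -0.6]
finger_gap: 0.0854
grasp_force: 0.0
```

```bash
python3 look.py w2; python3 -c "
from h import *
print(shift((.661,.0105,.044),173))"
```

```text
22.6 [ 0.53851686 -0.36966432  0.19125719] [-179.814868      0.26165991 -177.24941125] [ 63.  35. -48.  92.  29.  65. 100.]
(array([-14.17,  37.38,  14.48]), np.float64(0.1702075570947517), array([-1.7992e+02,  8.0000e-02, -1.7725e+02]), array([ 0.5373, -0.3694,  0.1892]))
```

View pics/w2.png

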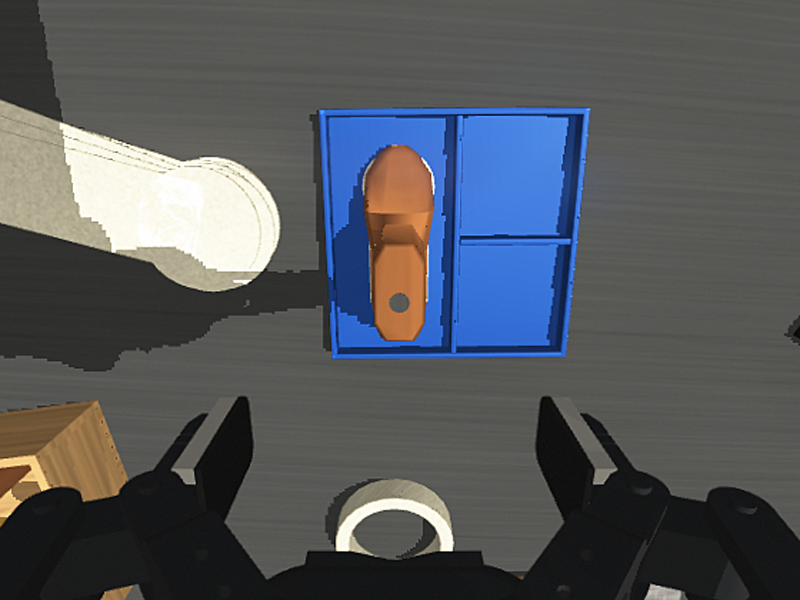

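The wood last sits sole down in the blue long compartment, (399,303) and toe (398,150), clear of the walls. The jar is next.

Emit:
{"name": "send_rows", "arguments": {
  "moves": [-2,5.5,0,0.03,0,-4,11,0,0.06,0,-6,16.5,0,0.1,0,-8,22,0,0.14,0,-10.5,28,0,0.17,0,-12.5,33,0,0.17,0,-14.2,37.4,0,0.17,0,-14.2,37.4,0,0.17,0,-14.2,37.4,5,0.17,0,-14.2,37.4,10,0.17,0,-14.2,37.4,13.5,0.17,0,-14.2,37.4,14.5,0.17,0,-14.2,37.4,14.5,0.17,1,-14.2,37.4,14.5,0.17,1,-14.2,37.4,14.5,0.17,1,-14.2,37.4,14.5,0.17,1,-14.2,37.4,14.5,0.17,1,-14.2,37.4,9,0.17,1,-14.2,37.4,4,0.17,1,-14.2,37.4,4,0.17,1],
  "squeeze": 50
}}

```text
time: 25.15
tcp_pos: [0.6633, 0.0122, 0.1532]
tool_rot: [179.9, 0.5, 173.0]
wrist_force: [0.8, 0.7, -2.4]
finger_gap: 0.0426
grasp_force: 51.5
```

```bash
python3 -c "
from h import *
print(shift((.552,-.291,.15),182.8))"
```

```text
(array([  7.37, -31.44,   0.21]), np.float64(-0.1706319737496267), array([179.91,   0.49, 173.02]), array([0.6633, 0.0122, 0.1532]))
```

Emit:
{"name": "send_rows", "arguments": {
  "moves": [1.2,-5.5,0,-0.03,1,2.5,-11,0,-0.06,1,3.7,-16.5,0,-0.1,1,5,-22,0,-0.14,1,6.2,-27,0,-0.17,1,7.2,-31.3,0,-0.17,1,7.2,-31.3,0,-0.17,1,7.2,-31.3,0,-0.17,1,7.2,-31.3,5,-0.17,1,7.2,-31.3,9,-0.17,1,7.2,-31.3,10,-0.17,1,7.2,-31.3,10,-0.17,1,7.2,-31.3,10,-0.17,0.25,7.2,-31.3,10,-0.17,0.25,7.2,-31.3,10,-0.17,0.25,7.2,-31.3,8,-0.17,0.25,7.2,-31.3,3,-0.17,0.25,7.2,-31.3,-3,-0.17,0.25,7.2,-31.3,-5,-0.17,0,7.2,-31.3,-5,-0.17,0]
}}

```text
time: 27.65
tcp_pos: [0.5521, -0.291, 0.2006]
tool_rot: [-179.9, 0.2, -177.2]
wrist_force: [-0.3, -0.3, -0.4]
finger_gap: 0.0849
grasp_force: 0.0
```

```bash
python3 look.py w3; python3 -c "
from h import *
cv2.imwrite('pics/top1.png',cv2.resize(r.read_camera('top')[:,:,::-1],(800,600)))"
```

```text
27.65 [ 0.55208164 -0.29097957  0.20058496] [-179.86701651    0.18203193 -177.24960323] [ 59.  33. -50.  96.  28.  64.  93.]
```

View pics/w3.png

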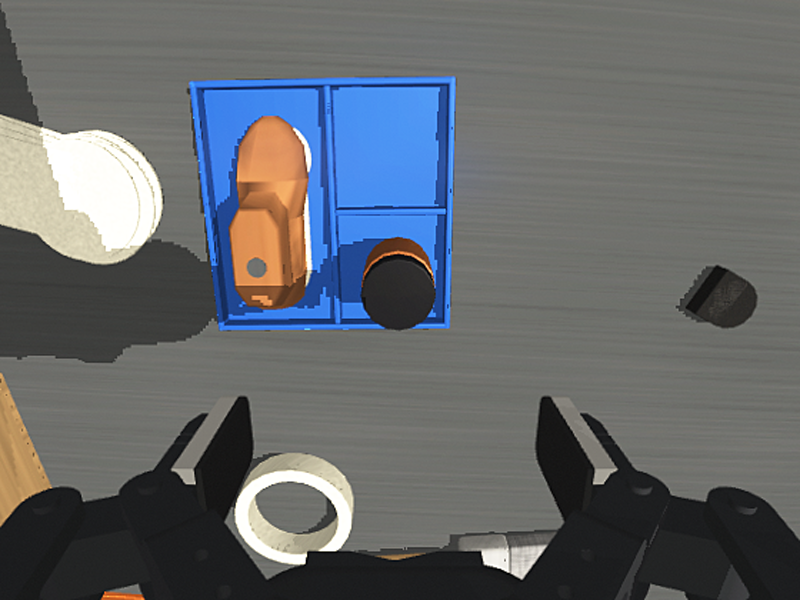

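View pics/top1.png

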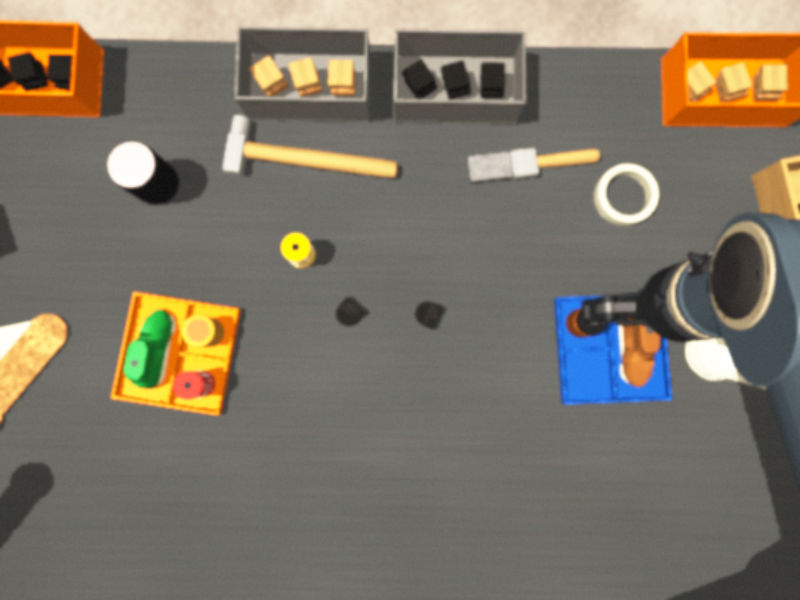

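The wrist view shows the jar upright at (398,290) in the far square, next to the wood last. In the top view the yellow spool hasn't moved. I'll enlarge the orange tray to be sure of it.

```bash
python3 -c "
from h import *
a=r.read_camera('top')[190:300,65:180,::-1];b=r.read_camera('scene')[160:230,360:460,::-1]
cv2.imwrite('pics/c1.png',np.hstack([cv2.resize(a,(400,383),interpolation=2),cv2.resize(b,(400,383),interpolation=2)]))"
```

```text
(no output)
```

View pics/c1.png

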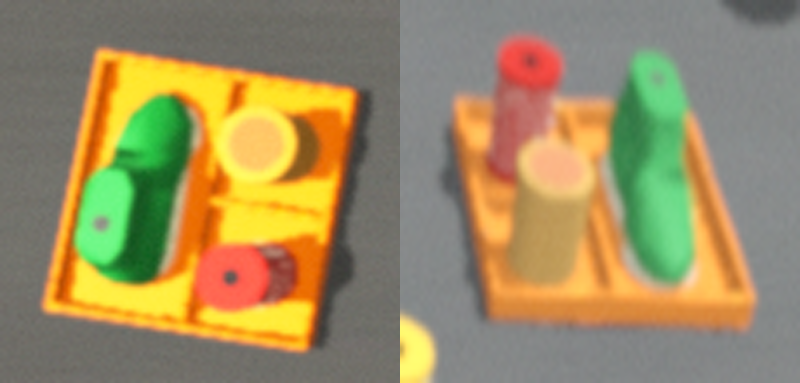

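All three things in the orange tray are upright, each in its own compartment. The arm is clear of everything, so I'm handing in.

```bash
python3 -c "
from workcell import r
print(r.hand_in())"
```

```text
the job is handed in; nothing more can be done
None
```

Both trays are made up as asked and handed in at about 28 s; the last pictures showed all five items upright in their compartments and the yellow spool where it stood.

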